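Bolt down the lid of the prop chest

ROBOT

A 6-joint arm with a two-finger parallel gripper is mounted at the origin on the work surface. World frame = base frame: x ahead of the robot, y to its left, z up, the work surface at z = 0. Lengths are in m, angles in rad, forces in N, time in s.
With the tool pointing down it reaches from about 0.375 to 0.975 m from the base axis. Payload 3.8 kg.
Tool frame: the origin (TCP) lies on the centre line of the jaws, within the pads' length; the fingertips stand 14 mm ahead of it and the grasp point (between the pads) lies 5 mm behind it; z points along the fingers, y is the line along which they close (so a half turn about z gives the same grasp; the last joint's range is limited). The gripper opens to 85 mm and grips with 20 to 120 N. Pads are 22 mm wide; open, the fingers measure 114 mm over their backs; the gripper's body (76 mm by 85 mm) begins 54 mm behind the grasp point. The pads swing forward as they close: fully open they stand 13 mm farther back than shut.
Start: joints at [1.139, 0.264, 1.604, -0, 1.274, -0.037], TCP at [0.26, 0.623, 0.245] pointing down, gripper open.
Joint ranges: [-2.63, 2.63], [-0.94, 2.18], [0.31, 2.57], [-1.31, 4.45], [0, 2.66], [-2.55, 2.55]. Speed limits (rad/s): [2.57, 2.57, 3.14, 3.14, 3.14, 3.14].

INTERFACE

Orientations are given as a rotation vector (axis times angle).
In Python, from workcell import bot, eyes, spot_in gives the robot as it stands.
- The arm moves only by the tool carry_out, never from a script. Its argument "series" is text: rows parted by semicolons, each of 4 numbers parted by spaces: the shift along the world's x, y, z in m, then the turn about the world's z in degrees. In form: tx ty tz roll; .... A call has 1 to 20 rows; each row shifts and turns the commanded pose from where the row before left it; what a row does not reach is not made up. A row lasts 1/8 s, in which the tool goes at most 62.5 mm and 10.7 degrees, less where a joint would pass 70% of its speed; a pose out of reach is approached as far as the arm can. A call is refused whole if a number of a shift passes 0.0625 or a number of a turn 10.7, either way. A call with a gripper value outside its range is refused whole. "jaw" is the gripper command: -1 is shut, 1 is fully open, values between are in proportion, set as the call begins (left out, the last holds). The fingers move at their own pace and stop on an object; "grip_force" is the grip in N (left out, the last holds). Time passes only in rows, so rows that do not move let the fingers close. It gives the time, the measured TCP pose, the force, the opening and the grip force at its end, in the units of the state.
- bot.read_state(): the state, without advancing time (a new reading comes with each control period).
- eyes.read_camera(name): name is "scene" or "top" or "wrist"; returns (picture, depth): 384x512x3 uint8, blue, green, red; 384x512 float32, m along the optical axis (not along the pixel's ray), 0 where there is no reading.
- eyes.get_calibration(name): a dict with "K" (3x3 intrinsics, pixels), "distortion" ([k1, k2, p1, p2, k3] as OpenCV has them; the pictures are not rectified), "position" and "rotation" of the camera in the world; the wrist camera has in their place "T_tool_cam" (4x4, takes a point from camera to tool coordinates, whose origin is the TCP and whose axes are the flange's). Camera axes: x right, y down, z forward; pixel columns grow to the right and rows downward; lengths in m; the calibration is good to about 2 mm. A picture is of the moment at which its call begins: read the wrist's pose just before it. get_calibration takes no time and is no camera call.
- bot.finish_job(): hands the job in; it is judged then, once.
Trained networks look in the newest picture that a camera, given by its name, has taken for a name from the list of things; names that differ only in an ending like _2 or _b are one class to them, and where a whole thing is asked for, a point or a joint stands for the part that bears it (a point fixed in the world has none). Each returns a list of dicts, best first, with "score" (0 to 1); they miss things now and then, are a little off and sometimes report something else, mostly with a low value. They report only what shows in the picture. A call takes as long as a camera call.
- spot_in(camera, target): "rect" ([centre column, centre row, width, height] in pixels, round what is visible of it).
The state is a dict: "time": time; "q": joint angles; "joint_vel": joint speeds; "joint_torque": joint torques, N m; "tool_pos": TCP position; "tcp_rot": TCP orientation; "wrist_force": force on the tool from outside, world axes, zero at the start; "torque": the same for the moment, N m; "width": opening from 0.0 (shut) to 1.0 (fully open); "grip_force": force on a finger pad.
Only numpy, scipy, OpenCV 4.12 (cv2) and the standard library are available. Lean on these libraries where they do the work, as an engineer would, in place of code of your own. Each camera call takes 0.05 s, during which the arm holds its last target. There are 200 camera calls.

TASK

The lid of the plywood prop chest is down but not bolted. With a fingertip, push the knob of the barrel bolt along its slot until the bolt is fully home in the keeper, then push the knob over sideways, down into the locking notch at the end of the slot, until it lies flat. Only push the knob: do not take it between the fingers, do not lift the lid, and leave the jar, tape, brush and flask where they are.

Things in the scene. Friction and masses are not known exactly. Their poses are not given: they have to be found in the camera images.
- chest: Plywood prop chest, 300 mm (its x) by 460 (its y) by 150 high, fixed to the table. Origin: centre of its underside; z up. Its flat top, 150 mm above the origin, is the lid (270 mm wide, y = -90 to +212 mm) and, at the -y end, a fixed deck. On the lid lies a steel barrel bolt; its axis is parallel to the chest's y, at x = 0, 16 mm above the lid.
- slot_corner (a point): Corner of the L-shaped slot, on top of the barrel at chest x = 0, y = -45 mm, 30 mm above the lid. From here the long leg runs 50 mm back along the top (chest +y), the short leg (locking notch) a quarter turn down the barrel's +x side. Slot 11 mm wide. Barrel 28 mm across, from y = -82 to +50 mm, on a plate 44 mm wide, 3 mm thick.
- bolt (a joint): How far the bolt is shot, m: 0 drawn back, 0.050 fully home in the keeper (a firm stop). It moves towards the chest's -y, stays where it is left and takes about 2.5 N to slide. The knob's pin is at chest y = 0.005 m - this value.
- knob (a joint): Turn of bolt and knob about the bolt's axis, rad: 0 knob upright, 1.571 lying flat towards the chest's +x (a firm stop). Stays where it is left; takes about 0.03 N m (1 N at the knob). The slot lets it turn only with the bolt fully home (above about 0.047), and lets the bolt slide only with the knob upright.
- knob_end (a point): Centre of the knob's outer end, on the knob's axis, 51 mm from the bolt's axis. The knob is a round steel grip 18 mm thick, from 30 to 51 mm from the bolt's axis, on an 8 mm pin. Upright, its end is 67 mm above the lid; lying flat, its axis is 16 mm above the lid and its end at chest x = +51 mm.
- keeper_top (a point): Top of the keeper, a steel arch 29 mm wide and 20 mm long on the deck that receives the bolt: chest x = 0, y = -118 mm, 30 mm above the deck.
- lid (a joint): Opening angle of the lid, rad: 0 shut (as at the start), growing as its -y edge rises. It is hinged along its +y edge and lies shut by its own weight.
- jar: Small clear paint jar with a white cap, 52 mm wide, 60 mm high, standing on the chest's deck beside the keeper, about 0.1 m to one side. Origin: centre of its underside.
- tape: Roll of paper tape lying flat on the chest's deck, on the other side of the keeper from the jar: 90 mm outside, 76 mm inside, 25 mm high. Origin: centre of its underside.
- brush: Paint brush about 150 mm long lying on the lid, in the half on the bolt's -x side, roughly along the chest's y with its bristles towards the hinges. Origin: its underside, near the middle of its length; x along it, towards the bristles.
- flask: Black drinking flask, 70 mm wide, 204 mm high, standing on the table beyond the chest's -y end. Origin: centre of its underside.

How it is judged:
By the outcome, as a careful person would: the job done as asked, in the order asked, and still so for the second after the job is handed in, with the robot touching nothing.
It also fails if it takes over 48 s, if anything falls off the work surface, if the arm or the gripper's body presses on something with over 40 N, if the wrist force passes 120 N, or if a joint passes its speed limit or range.

## Working session

There is one attempt and no reset: what is moved stays moved. The work goes in short steps, Python scripts to look and compute and a tool call to move; the robot and the scene stay as the last step left them, time stands still between calls to the robot, and variables do not carry over. Pictures are saved under pics/ and viewed, at most 10 in all, crops included, and the job is handed in when it is done.

Besides the shell and the picture viewer there is one more tool, called by a JSON object that holds its "method" and its "body", one argument or row to a line. carry_out: Moves the arm, as the interface text tells. Its arguments: {"type":"object","properties":{"series":{"type":"string"},"jaw":{"type":"number"},"grip_force":{"type":"number"}},"required":["series"]}

```bash
mkdir -p pics; ls; cat > h.py <<'E'
import numpy as np, cv2
from scipy.spatial.transform import Rotation as R
from workcell import bot, eyes, spot_in
def cam(name):
    st=bot.read_state(); im,d=eyes.read_camera(name); c=eyes.get_calibration(name)
    if name=="wrist":
        T=np.eye(4);T[:3,:3]=R.from_rotvec(st["tcp_rot"]).as_matrix();T[:3,3]=st["tool_pos"]
        T=T@np.array(c["T_tool_cam"])
    else:
        T=np.eye(4);r=np.array(c["rotation"]);T[:3,:3]=r if r.shape==(3,3) else R.from_rotvec(r).as_matrix();T[:3,3]=c["position"]
    return im,d,np.array(c["K"]),np.array(c["distortion"]),T
def ray(uv,K,D,T):
    p=cv2.undistortPoints(np.array([[uv]],float),K,D)[0,0]
    return T[:3,3],T[:3,:3]@np.array([p[0],p[1],1])
def pt(uv,K,D,T,depth):
    o,r=ray(uv,K,D,T); return o+r*depth
def atz(uv,K,D,T,z):
    o,r=ray(uv,K,D,T); return o+r*(z-o[2])/r[2]
def proj(P,K,D,T):
    Ti=np.linalg.inv(T); return cv2.projectPoints(np.atleast_2d(P).astype(float),cv2.Rodrigues(Ti[:3,:3])[0],Ti[:3,3],K,D)[0][:,0]
E
python3 - <<'E'
from h import *
np.set_printoptions(precision=4,suppress=True)
print(bot.read_state())
ims=[]
for n in ["scene","top","wrist"]:
    im,d,K,D,T=cam(n); cv2.imwrite(f"pics/{n}0.png",im); np.savez(f"{n}0.npz",im=im,d=d,K=K,D=D,T=T)
    print(n,T[:3,3],T[:3,:3].ravel())
    for t in ["chest","slot_corner","bolt","knob","knob_end","keeper_top","jar","tape","brush","flask"]:
        for r in spot_in(n,t)[:1]:
            u=np.array(r["rect"]); z=d[int(np.clip(u[1],0,383)),int(np.clip(u[0],0,511))]
            print(" ",t,round(r["score"],2),u.round(1),pt(u[:2],K,D,T,z) if z>0 else None)
E
```

```text
pics
{'time': 0.0, 'q': array([ 1.1391,  0.2648,  1.6054, -0.    ,  1.2737, -0.0369]), 'joint_vel': array([ 0.0011, -0.0005, -0.0024,  0.0011,  0.0001, -0.001 ]), 'joint_torque': array([  0.0018, -51.5103, -36.732 ,   0.0002,   0.0125,  -0.    ]), 'tool_pos': array([0.2593, 0.6225, 0.244 ]), 'tcp_rot': array([-0.6159, -3.0801,  0.0034]), 'wrist_force': array([-1.151 , -0.6629, -0.1594]), 'torque': array([ 0.0329, -0.0686,  0.0029]), 'grip_force': 0.0, 'width': 0.9996544353448102}
scene [ 1.3387 -0.6305  0.8407] [ 0.6562  0.4426 -0.6111  0.7545 -0.389   0.5285 -0.0038 -0.8079 -0.5893]
  chest 0.83 [253.9 199.2 184.6 150.1] [ 0.6817 -0.0586  0.1624]
  slot_corner 0.85 [269.4 164.6 127.   73.7] [0.5756 0.0947 0.1509]
  bolt 0.66 [244.9 168.1  28.4  28.8] [ 0.5783 -0.0016  0.1823]
  knob_end 0.53 [253.2 156.1   7.5  13.8] [0.5668 0.0392 0.1993]
  keeper_top 0.69 [252.3 200.4 179.3 147.9] [ 0.679  -0.0618  0.1585]
  jar 0.82 [191.6 170.8  16.5  29.6] [ 0.5144 -0.135   0.2005]
  tape 0.61 [245.6 205.6  35.9  31.6] [ 0.6752 -0.0815  0.1493]
  brush 0.84 [259.4 141.5  48.4  20.8] [0.4771 0.1
[... 350 characters left out ...]
736 0.0071 0.1728]
  knob 0.46 [227.2 207.7   4.9   6.4] [0.5665 0.0405 0.2162]
  knob_end 0.54 [226.4 208.3  10.7  11.6] [0.5653 0.0423 0.2153]
  keeper_top 0.71 [228.1 212.8 217.3 152.8] [0.556  0.0388 0.2113]
  jar 0.95 [302.2 243.3  25.7  25.2] [ 0.4895 -0.1201  0.2119]
  tape 0.95 [292.1 155.9  40.7  38.9] [ 0.6972 -0.1063  0.1491]
  flask 0.71 [359.8 177.4  39.8  34.6] [ 0.6411 -0.2589  0.1726]
wrist [0.1886 0.652  0.375 ] [ 0.3842  0.8813  0.2752  0.9232 -0.367  -0.1137  0.0008  0.2978 -0.9546]
  chest 0.85 [ 89.2 369.1  44.9  29.7] [0.4514 0.2696 0.0355]
  knob_end 0.36 [ 89.3 368.   40.4  25.7] [0.4503 0.2699 0.0346]
  keeper_top 0.98 [ 89.2 368.9  40.4  27.4] [0.4514 0.2692 0.035 ]
```

```bash
python3 - <<'E'
import cv2,numpy as np
a=cv2.imread("pics/top0.png")[120:310,110:390]; b=cv2.imread("pics/scene0.png")[110:290,140:380]
a=cv2.resize(a,(790,536),interpolation=cv2.INTER_CUBIC);b=cv2.resize(b,(790,592),interpolation=cv2.INTER_CUBIC)
cv2.imwrite("pics/t1.png",a);cv2.imwrite("pics/s1.png",b)
E
```

```text
(no output)
```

View pics/t1.png

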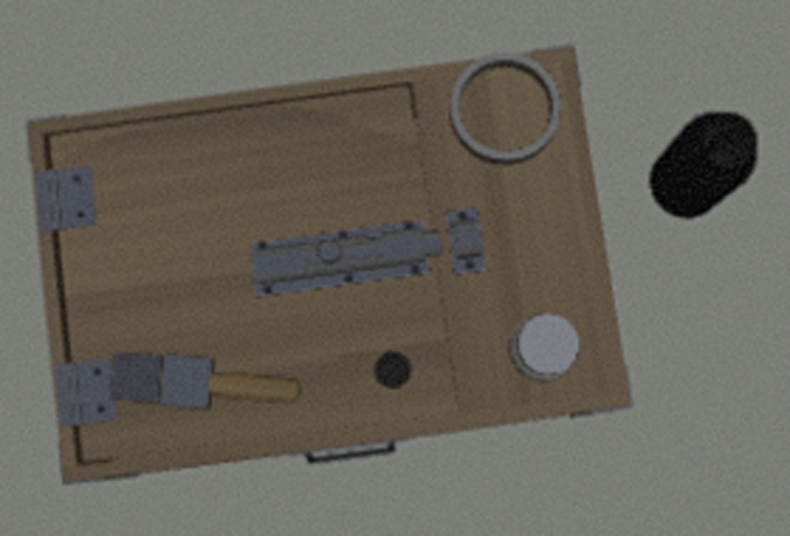

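View pics/s1.png

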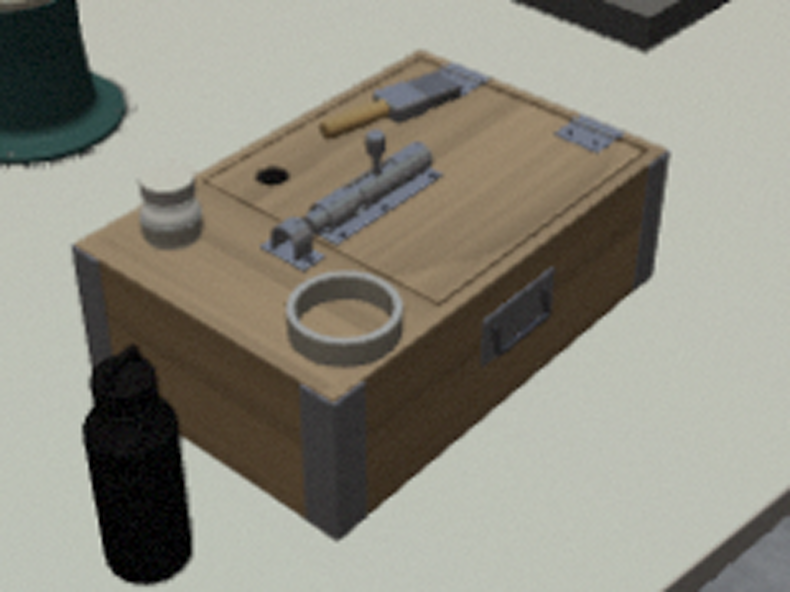

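The top view shows the chest at about +8° yaw. The knob stands upright near crop (329,250). The barrel runs from (253,265) to (440,240), the keeper is at (465,240), the tape is above (+x), and the jar and brush are below (-x). The scene view confirms the knob is upright and partway along the barrel. Next I'll fit the chest pose.

```bash
cat > fit.py <<'E'
from h import *
np.set_printoptions(precision=4,suppress=True)
def cloud(f):
    a=np.load(f); d=a["d"]; v,u=np.nonzero(d>0)
    p=cv2.undistortPoints(np.stack([u,v],1)[:,None].astype(float),a["K"],a["D"])[:,0]
    P=np.c_[p,np.ones(len(p))]*d[v,u][:,None]
    return P@a["T"][:3,:3].T+a["T"][:3,3]
if __name__=="__main__":
  for n in ["top","scene"]:
    P=cloud(n+"0.npz"); m=(abs(P[:,2]-.15)<.02)&(abs(P[:,0]-.56)<.3)&(abs(P[:,1]-.04)<.35); Q=P[m]
    print(n,"lid z",np.median(Q[:,2]))
    Q=Q[abs(Q[:,2]-np.median(Q[:,2]))<.006]
    # occupancy raster, clean, largest component
    g=np.zeros((300,350),np.uint8); ij=((Q[:,:2]-[.26,-.31])/.002).astype(int); g[ij[:,0].clip(0,299),ij[:,1].clip(0,349)]=255
    g=cv2.morphologyEx(g,cv2.MORPH_CLOSE,np.ones((7,7))); g=cv2.morphologyEx(g,cv2.MORPH_OPEN,np.ones((7,7)))
    c=max(cv2.findContours(g,0,2)[0],key=cv2.contourArea); (cy,cx),s,an=cv2.minAreaRect(c)
    print(" centre",.26+cx*.002,-.31+cy*.002,"size",np.array(s)*.002,"angle",an)
    k=P[(P[:,2]>.195)&(np.hypot(P[:,0]-.566,P[:,1]-.041)<.03)]; print(" knob pts",len(k),k.mean(0),k.max(0),k.min(0))
  L=[]
  for n,uv in [("top",(226.6,208.0)),("scene",(253.2,150.5))]:
    a=np.load(n+"0.npz"); L.append(ray(uv,a["K"],a["D"],a["T"]))
  A=np.stack([L[0][1],-L[1][1]],1); t=np.linalg.lstsq(A,L[1][0]-L[0][0],rcond=None)[0]
  print([o+r*x for (o,r),x in zip(L,t)])
E
python3 fit.py
```

```text
top lid z 0.15003539306712255
 centre 0.5638817138671874 0.050952026367187486 size [0.308  0.4647] angle 81.99527740478516
 knob pts 56 [0.5649 0.0431 0.2154] [0.5737 0.0522 0.2189] [0.5572 0.0346 0.207 ]
scene lid z 0.15101695711948088
 centre 0.5650011291503907 0.051060546875 size [0.3053 0.4669] angle 82.3180923461914
 knob pts 48 [0.5674 0.0399 0.21  ] [0.5732 0.0502 0.2186] [0.5566 0.0329 0.1969]
[array([0.5658, 0.0418, 0.2166]), array([0.565 , 0.0408, 0.2164])]
```

{"method": "carry_out", "body": {
  "series": "0.023 -0.041 0.003 2.3; 0.023 -0.041 0.003 2.3; 0.023 -0.041 0.003 2.3; 0.023 -0.041 0.003 2.3; 0.023 -0.041 0.003 2.3; 0.023 -0.041 0.003 2.3; 0.023 -0.041 0.003 2.3; 0.023 -0.041 0.003 2.3; 0.023 -0.041 0.003 2.3; 0.023 -0.041 0.003 2.3; 0.023 -0.041 0 2.4; 0.023 -0.041 0 2.4; 0.023 -0.04 0 2.4; 0 0 0 0; 0 0 0 0",
  "jaw": -1
}}

```text
time: 3.52
tool_pos: [0.5584, 0.0912, 0.2752]
tcp_rot: [0.206, -3.134, -0.001]
wrist_force: [0.1, 0.5, -0.2]
width: 0.004
grip_force: 0.0
```

```bash
python3 - <<'E'
from h import *
np.set_printoptions(precision=4,suppress=True)
im,d,K,D,T=cam("wrist"); np.savez("w1.npz",im=im,d=d,K=K,D=D,T=T)
for r in spot_in("wrist","knob_end")[:2]+spot_in("wrist","bolt")[:1]+spot_in("wrist","knob")[:1]:
    u=np.array(r["rect"]);print(r["score"],u,atz(u[:2],K,D,T,.217))
from fit import cloud
P=cloud("w1.npz")
k=P[(P[:,2]>.20)&(np.hypot(P[:,0]-.566,P[:,1]-.041)<.025)]; print(len(k),k.mean(0),k.max(0),k.min(0))
l=P[abs(P[:,2]-.15)<.004];print("lid",np.median(l[:,2]))
# draw predicted points
c=np.array([.5645,.051,0]);y=np.radians(7.9);Rz=R.from_euler('z',y).as_matrix()
pts={"corner":(0,-.045,.18),"knob":(0,-.0085,.217),"b50":(0,.05,.18),"b-82":(0,-.082,.18),"keep":(0,-.118,.18),"tip":None}
tool=bot.read_state()["tool_pos"]
for n,p in pts.items():
    w=c+Rz@np.array(p) if p else tool-[0,0,.014]
    q=proj(w,K,D,T)[0];print(n,q.round(0))
    if 0<q[0]<512 and 0<q[1]<384: cv2.drawMarker(im,tuple(int(v) for v in q),(0,0,255),0,10,1)
cv2.imwrite("pics/w1.png",cv2.resize(im,(790,592)))
E
```

```text
0.58 [185.2 208.3  29.3  29.8] [0.5573 0.0433 0.217 ]
0.86 [153.  207.4 126.4  42.1] [0.5596 0.0209 0.217 ]
0.56 [185.2 211.1  28.4  26.9] [0.5594 0.0434 0.217 ]
9983 [0.5556 0.0483 0.3304] [0.5714 0.066  0.3546] [0.5486 0.0279 0.2006]
lid 0.15119867774272036
corner [150. 202.]
knob [183. 219.]
b50 [264. 202.]
b-82 [106. 203.]
keep [ 62. 203.]
tip [255. 248.]
```

View pics/w1.png

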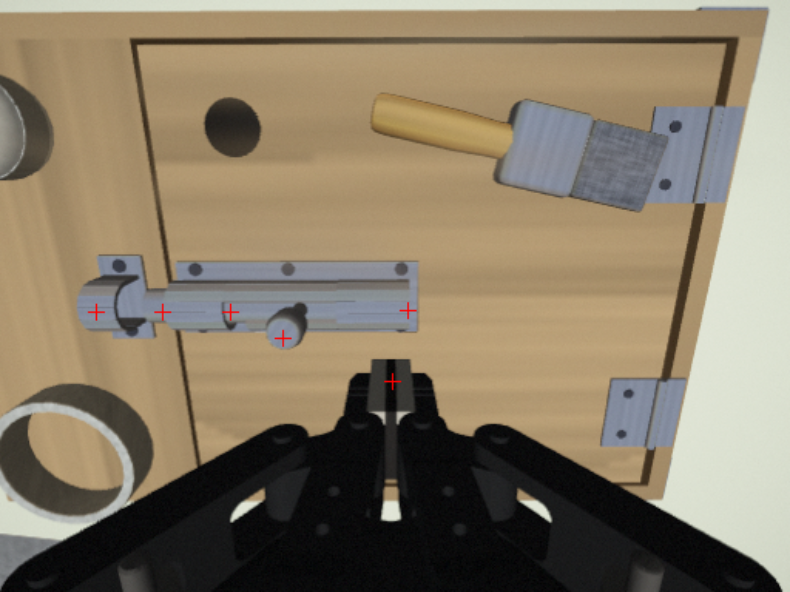

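The predicted points land on the barrel, slot corner, keeper and knob (about 284,335), and the shut fingertips are at about (392,380), on the hinge side of the knob. I'll lower them and start pushing.

{"method": "carry_out", "body": {
  "series": "0 0 -0.0325 0; 0 0 -0.031 0; 0.0014 -0.0099 0 0; 0.0014 -0.0099 0 0; 0.0007 -0.005 0 0; 0.0007 -0.005 0 0; 0.0007 -0.005 0 0; 0.0007 -0.005 0 0; 0.0007 -0.005 0 0; 0.0007 -0.005 0 0; 0.0007 -0.005 0 0; 0 0 0 0"
}}

```text
time: 5.22
tool_pos: [0.5662, 0.0355, 0.2115]
tcp_rot: [0.207, -3.134, 0.001]
wrist_force: [0.6, 0.4, 0.9]
width: 0.002
grip_force: 0.3
```

```bash
python3 - <<'E'
from h import *
im,d,K,D,T=cam("wrist"); c=np.array([.5645,.051,0]);Rz=R.from_euler('z',np.radians(7.9)).as_matrix()
for r in spot_in("wrist","knob_end")[:1]: 
    u=r["rect"];p=atz(u[:2],K,D,T,.217);print(r["score"],u,p,Rz.T@(p-c))
for p in [(0,-.045,.18),(0,-.045,.217)]:
    q=proj(c+Rz@np.array(p),K,D,T)[0];print(q);cv2.drawMarker(im,tuple(int(v) for v in q),(0,0,255),0,10,1)
print(Rz.T@(bot.read_state()["tool_pos"]-c))
cv2.imwrite("pics/w2.png",cv2.resize(im,(790,592)))
E
```

```text
0.84 [209.2, 250.2, 34.0, 46.5] [0.55986732 0.01327489 0.217     ] [-0.00977383 -0.03673034  0.217     ]
[205.42126061 235.28679055]
[193.51842864 267.94839947]
[-0.00065099 -0.01538753  0.21128669]
```

View pics/w2.png

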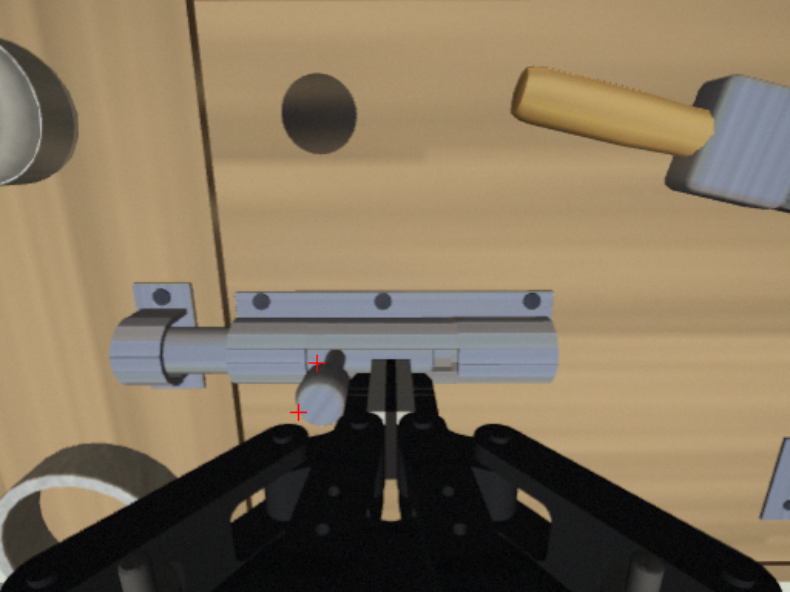

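The knob end is at about (320,403), touching the finger's back, and the bolt is already in the keeper with roughly 6–7 mm left to go. I'll push gently to the stop.

{"method": "carry_out", "body": {
  "series": "0.0004 -0.003 0 0; 0.0003 -0.002 0 0; 0.0002 -0.0015 0 0; 0 0 0 0; 0 0 0 0"
}}

```text
time: 5.95
tool_pos: [0.567, 0.0297, 0.2115]
tcp_rot: [0.208, -3.134, 0.0]
wrist_force: [-1.3, 1.9, -1.0]
width: 0.002
grip_force: 0.9
```

{"method": "carry_out", "body": {
  "series": "0.0002 -0.0015 0 0; 0.0002 -0.0015 0 0; 0 0 0 0; 0 0 0 0"
}}

```text
time: 6.45
tool_pos: [0.5672, 0.0285, 0.2115]
tcp_rot: [0.207, -3.134, -0.005]
wrist_force: [-1.4, 7.8, -1.1]
width: 0.003
grip_force: 4.0
```

{"method": "carry_out", "body": {
  "series": "0.0002 -0.0015 0 0; 0 0 0 0; 0 0 0 0"
}}

```text
time: 6.82
tool_pos: [0.5672, 0.0282, 0.2116]
tcp_rot: [0.207, -3.134, -0.009]
wrist_force: [-2.3, 11.1, 0.0]
width: -0.001
grip_force: 5.8
```

The force rises (11 N) with almost no motion, so the bolt is at its stop. I'll back off and go around to the knob's -x side.

{"method": "carry_out", "body": {
  "series": "-0.0021 0.0149 0 0; -0.0188 -0.0026 0.005 0; -0.0188 -0.0026 0.005 0; 0.0023 -0.0168 0 0; 0.0023 -0.0168 0 0; 0 0 0 0; 0 0 0 0"
}}

```text
time: 7.7
tool_pos: [0.533, 0.0009, 0.2215]
tcp_rot: [0.206, -3.134, -0.0]
wrist_force: [0.2, 0.1, 0.0]
width: -0.0
grip_force: 0.0
```

```bash
python3 - <<'E'
from h import *
c=np.array([.5645,.051,0]);Rz=R.from_euler('z',np.radians(7.9)).as_matrix()
print(Rz.T@(bot.read_state()["tool_pos"]-c))
im,d,K,D,T=cam("wrist")
for n in ["wrist","top","scene"]:
    if n!="wrist": im2,d,K,D,T=cam(n); cv2.imwrite(f"pics/{n}3.png",im2)
    for r in spot_in(n,"knob_end")[:1]: 
        u=r["rect"];p=atz(u[:2],K,D,T,.215);print(n,r["score"],u,p,Rz.T@(p-c))
cv2.imwrite("pics/w3.png",cv2.resize(im,(790,592)))
E
```

```text
[-0.03805101 -0.04526105  0.22149445]
```

View pics/w3.png

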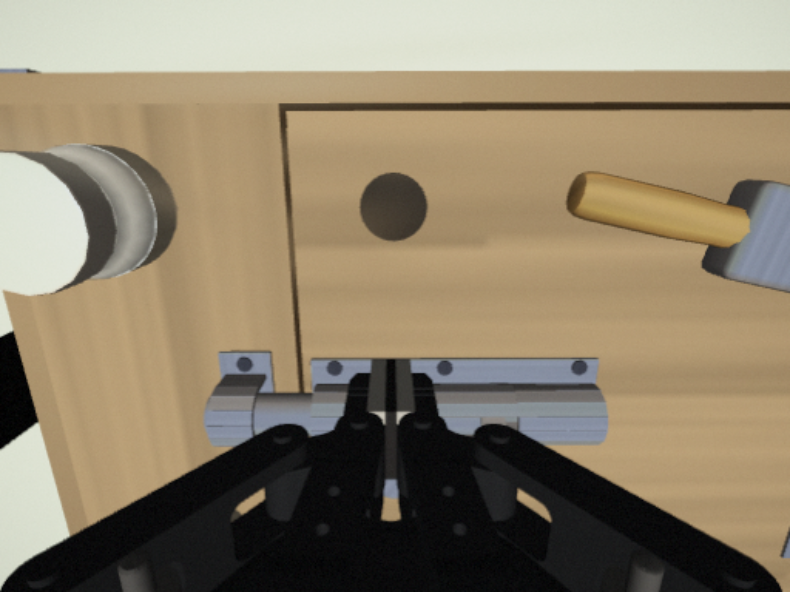

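The fingers are at chest x=-38 mm, on the keeper side. The barrel runs behind them (310–605, 410) and the knob is hidden behind the gripper. The jar and brush are well clear. I'll push it over along an arc, the first half now.

{"method": "carry_out", "body": {
  "series": "0.0089 0.0012 0 0; 0.0089 0.0012 0 0; 0.0054 0.0007 0 0; 0.0054 0.0007 0 0; 0.0053 0.0007 -0.0005 0; 0.0053 0.0007 -0.0005 0; 0.0049 0.0007 -0.0025 0; 0.0049 0.0007 -0.0025 0; 0 0 0 0"
}}

```text
time: 9.12
tool_pos: [0.5819, 0.008, 0.2154]
tcp_rot: [0.208, -3.134, -0.0]
wrist_force: [0.1, -0.6, 0.1]
width: -0.003
grip_force: 0.0
```

```bash
python3 - <<'E'
from h import *
c=np.array([.5645,.051,0]);Rz=R.from_euler('z',np.radians(7.9)).as_matrix()
print(Rz.T@(bot.read_state()["tool_pos"]-c))
im,d,K,D,T=cam("scene")
q=proj(c+Rz@np.array([0.03,-.045,.19]),K,D,T)[0];print(q, spot_in("scene","knob_end")[:1])
x,y=q.astype(int)
cv2.imwrite("pics/s4.png",cv2.resize(im[y-45:y+45,x-60:x+60],(792,594),interpolation=cv2.INTER_CUBIC))
E
```

```text
[ 0.01135138 -0.04499543  0.21536025]
[253.38111521 167.50241314] [{'rect': [191.8, 172.3, 19.7, 32.2], 'score': 0.63}]
```

View pics/s4.png

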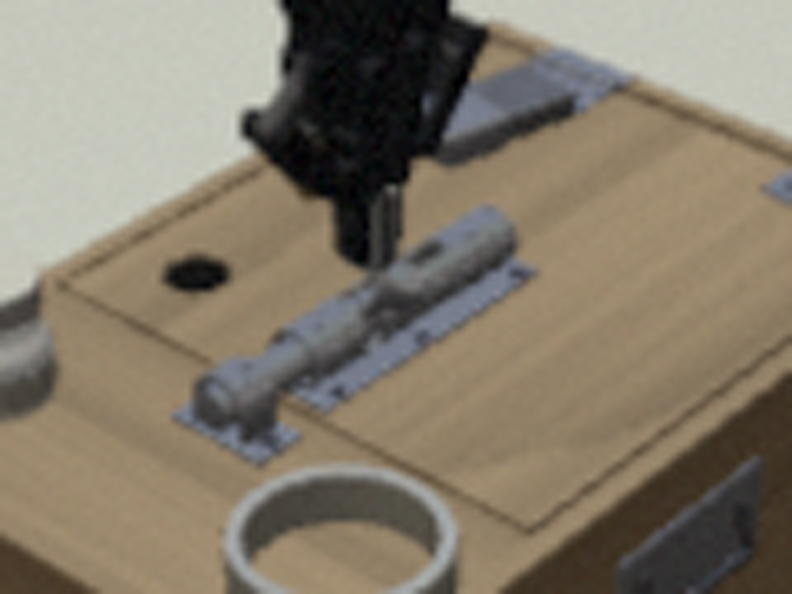

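The knob (about 400,295) is leaning some 45° to the +x side with the fingertip behind it. I'll continue the arc down to flat.

{"method": "carry_out", "body": {
  "series": "0.0042 0.0006 -0.0035 0; 0.0042 0.0006 -0.0035 0; 0.0031 0.0004 -0.0045 0; 0.0031 0.0004 -0.0045 0; 0.0025 0.0003 -0.005 0; 0.0025 0.0003 -0.005 0; 0 0 0 0; 0 0 0 0"
}}

```text
time: 10.22
tool_pos: [0.6012, 0.0106, 0.1896]
tcp_rot: [0.208, -3.134, -0.0]
wrist_force: [-0.2, 0.3, 0.3]
width: -0.0
grip_force: 0.0
```

{"method": "carry_out", "body": {
  "series": "0.001 0.0001 -0.001 0; 0.001 0.0001 -0.001 0; 0 0 -0.001 0; 0 0 0 0; 0 0 0 0"
}}

```text
time: 10.85
tool_pos: [0.603, 0.0107, 0.1881]
tcp_rot: [0.208, -3.134, 0.0]
wrist_force: [-5.0, -0.4, 6.7]
width: -0.0
grip_force: 3.4
```

{"method": "carry_out", "body": {
  "series": "0 0 -0.001 0; 0 0 -0.001 0; 0 0 0 0; 0 0 0 0"
}}

```text
time: 11.35
tool_pos: [0.6031, 0.0107, 0.1876]
tcp_rot: [-0.208, 3.134, -0.0]
wrist_force: [-7.7, 1.2, 12.9]
width: 0.002
grip_force: 6.6
```

A firm stop at 13 N. I'll lift off and look.

{"method": "carry_out", "body": {
  "series": "0 0 0.01 0; 0 0 0.03 0; 0 0 0.04 0; -0.05 0.02 0.02 0; -0.05 0.02 0 0; 0 0 0 0; 0 0 0 0"
}}

```text
time: 12.22
tool_pos: [0.5038, 0.0508, 0.2852]
tcp_rot: [-0.208, 3.133, -0.0]
wrist_force: [-0.5, -0.6, 0.2]
width: 0.002
grip_force: 0.0
```

```bash
python3 - <<'E'
from h import *
from fit import cloud
c=np.array([.5645,.051,0]);Rz=R.from_euler('z',np.radians(7.9)).as_matrix()
out=[]
for n in ["scene","top"]:
    im,d,K,D,T=cam(n); np.savez("z.npz",im=im,d=d,K=K,D=D,T=T)
    P=(cloud("z.npz")-c)@Rz
    m=(P[:,0]>.026)&(P[:,0]<.065)&(abs(P[:,1]+.045)<.03)&(P[:,2]>.157)&(P[:,2]<.23)
    k=P[m];print(n,len(k),k.mean(0),k.min(0),k.max(0)); print(np.polyfit(k[:,0],k[:,2],1))
    q=proj(c+Rz@np.array([0.03,-.045,.17]),K,D,T)[0];x,y=q.astype(int)
    out.append(cv2.resize(im[y-35:y+35,x-40:x+40],(400,350),interpolation=cv2.INTER_CUBIC))
cv2.imwrite("pics/f5.png",np.hstack(out))
E
```

```text
scene 46 [ 0.0431 -0.0476  0.1705] [ 0.0292 -0.0535  0.1592] [ 0.0519 -0.0391  0.1783]
[-0.084   0.1742]<stdin>:9: RuntimeWarning: Mean of empty slice.
  ret = um.true_divide(
Traceback (most recent call last):
ValueError: zero-size array to reduction operation minimum which has no identity
```

```bash
python3 - <<'E'
from h import *
from fit import cloud
c=np.array([.5645,.051,0]);Rz=R.from_euler('z',np.radians(7.9)).as_matrix()
im,d,K,D,T=cam("scene"); np.savez("z.npz",im=im,d=d,K=K,D=D,T=T)
P=(cloud("z.npz")-c)@Rz
for a in np.arange(.024,.056,.006):
    m=(P[:,0]>a)&(P[:,0]<a+.006)&(abs(P[:,1]+.045)<.012)&(P[:,2]>.157); print(a,m.sum(),np.sort(P[m,2])[-3:], np.median(P[m,1]))
x,y=proj(c+Rz@np.array([0.03,-.045,.17]),K,D,T)[0].astype(int)
cv2.imwrite("pics/f6.png",cv2.resize(im[y-35:y+35,x-45:x+45],(770,600),interpolation=cv2.INTER_CUBIC))
print(bot.read_state()["time"])
E
```

```text
0.024 3 [0.1713 0.1713 0.1725] -0.04722424168180315
0.03 10 [0.1744 0.1746 0.1753] -0.04892466665766638
0.036 7 [0.1715 0.1737 0.176 ] -0.05065895968432145
0.041999999999999996 14 [0.1768 0.177  0.1778] -0.049274750611033605
0.047999999999999994 14 [0.1728 0.1729 0.1773] -0.046175630328831006
0.05399999999999999 0 [] nan
12.375
  return _methods._mean(a, axis=axis, dtype=dtype,
  ret = ret.dtype.type(ret / rcount)
```

View pics/f6.png

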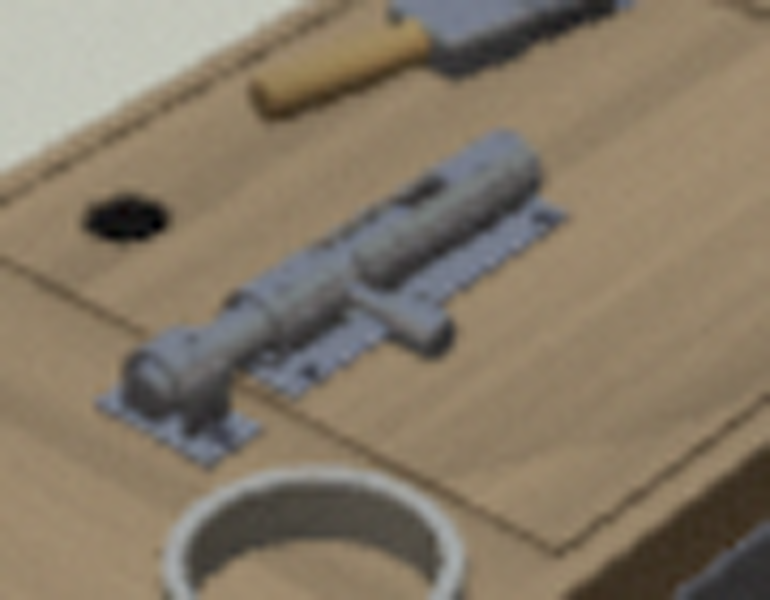

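The picture shows the bolt through the keeper (about 150,375) and the knob lying in the notch towards +x, end at about (435,330). Its measured top is about 25 mm above the lid, as expected for flat. The gripper is clear, so I'm handing in.

```bash
python3 -c "
from workcell import bot
print(bot.finish_job())"
```

```text
the job is handed in; nothing more can be done
None
```

The bolt is fully home in the keeper and its knob lies flat in the locking notch, moved only by fingertip pushes (about 13 N at most); the job was handed in at about 12.4 s with the arm clear and no contact with the jar, tape, brush or flask.

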